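# Seat the eyelets in a sandal sole by fingertip

## Task

The three brass eyelets of the sandal sole on the punching board still stand a little proud in their holes. With the fingertips, press each one lightly straight down until its flange sits flush on the leather: first the one at the toe, then the one on the hollowed inner (arch) side, last the one on the outer side. The sole stays lying where it is, not picked up or shifted, and everything else on the bench is left undisturbed.

Things in the scene. Friction and masses are not known exactly. Their poses are not given: they have to be found in the camera images.
- sole: the work: flat stiff tan leather insole, left foot, 258 mm long, 92 mm wide at the ball, 63 at the heel, 6 thick, 150 g, loose on the board at any yaw. Origin: underside, 162 mm ahead of the back of the heel; x towards the toe, y to the outer side; the inner (-y) side is deeply hollowed. Eyelets at (0.050, -0.012) toe, (-0.050, -0.014) inner, (-0.050, 0.025) outer
- sole_toe_end (a point): point on the upper face of the sole at the tip of the toe (the wide end)
- sole_heel_end (a point): point on the upper face of the sole at the back of the heel (the narrow end)
- toe_eyelet_top (a point): middle of the top face of the toe eyelet, alone near the wide end, 45 mm from the tip of the toe: a round brass eyelet with a flange 16 mm across and 2.5 mm thick, with a dark 9 mm bore. As found, this point is 5.5 to 6.5 mm above the leather; pressed home it is 2.5 mm above it
- inner_eyelet_top (a point): middle of the top face of the inner eyelet, behind the ball, close to the hollowed edge of the arch: a round brass eyelet with a flange 16 mm across and 2.5 mm thick, with a dark 9 mm bore. As found, this point is 5.5 to 6.5 mm above the leather; pressed home it is 2.5 mm above it
- outer_eyelet_top (a point): middle of the top face of the outer eyelet, beside the inner one (39 mm from it), near the outer edge: a round brass eyelet with a flange 16 mm across and 2.5 mm thick, with a dark 9 mm bore. As found, this point is 5.5 to 6.5 mm above the leather; pressed home it is 2.5 mm above it
- toe_eyelet (a joint): how far the toe eyelet has been pushed down, in m: 0 to 0.001 as found, 0.004 when its flange sits on the leather. It slides stiffly (3 to 4 N to move it), then comes up firmly against the leather (which gives under 1 mm at 6 N), and stays where it is left
- inner_eyelet (a joint): how far the inner eyelet has been pushed down, in m: 0 to 0.001 as found, 0.004 when its flange sits on the leather. It slides stiffly (3 to 4 N to move it), then comes up firmly against the leather (which gives under 1 mm at 6 N), and stays where it is left
- outer_eyelet (a joint): how far the outer eyelet has been pushed down, in m: 0 to 0.001 as found, 0.004 when its flange sits on the leather. It slides stiffly (3 to 4 N to move it), then comes up firmly against the leather (which gives under 1 mm at 6 N), and stays where it is left
- board: fixed plastic punching board 440 x 600 mm (x by y), 10 mm thick, on which the sole lies. Origin: centre of its underside on the table
- awl: bystander: awl lying beside the outer edge of the sole, 149 mm long, wooden handle 29 mm thick. Origin: on the board under the front end of its handle; x towards the point
- tin: bystander: round open tin of spare eyelets, 64 mm across, 19 mm high, on the arch side of the sole. Origin: centre of its underside
- anvil: bystander: small round steel setting die, 32 mm across, 14 mm high, on the inner side of the toe. Origin: centre of its underside
- glue_pot: bystander: square off-white glue pot, 90 mm wide, 87 mm high, with a blue brush handle standing up to 175 mm. Origin: centre of its underside
- bottle: bystander: green bottle 72 mm across, 235 mm high. Origin: centre of its underside
- hammer: bystander: hammer lying on the table, 260 mm long, 26 mm high. Origin: under its middle; x towards the head
- blank_sole: bystander: smaller bare insole (237 mm long, 6 mm thick), for a right foot, without eyelets. Origin: on its underside near the middle; x towards the toe

How it is judged:
On the way, in this order (a step that is already met when the one before it is completed fails the run):
1. the toe eyelet is pressed home (value of joint toe_eyelet above 0.003 m), for 0.05 s.
2. the inner eyelet is pressed home (value of joint inner_eyelet above 0.003 m), for 0.05 s.
3. the outer eyelet is pressed home (value of joint outer_eyelet above 0.003 m), for 0.05 s.
At the end, for the whole second after the job is handed in: all three eyelets are at least 3 mm down of their 4 mm, the sole lies flat and at rest within 15 mm of where it was found (its ends within 20 mm), and every other loose thing is within 30 mm of where it stood (value of joint each of toe_eyelet, inner_eyelet, outer_eyelet above 0.003 m and distance of sole from where it was at the start of the episode below 0.015 m and distance of each of sole_toe_end, sole_heel_end from where it was at the start of the episode below 0.02 m and angle between sole's own z axis and vertical below 0.05 rad and linear speed of sole below 0.02 m/s and distance of each of awl, tin, anvil, glue_pot, bottle, hammer, blank_sole from where it was at the start of the episode below 0.03 m); the robot touches nothing.
It fails at once if the sole is pressed harder than 30 N (contact force between the fingers and sole above 30 N).
It fails at once if the sole is pushed with some other part of the arm than the fingers (contact force between the arm and sole above 2 N).
It fails at once if the sole is lifted or tipped up (height (world z) of sole above 0.02 m or angle between sole's own z axis and vertical above 0.15 rad).
It fails at once if the sole is shifted by more than 30 mm (distance of sole from where it was at the start of the episode above 0.03 m).
It fails at once if another thing on the bench is moved by more than 30 mm (distance of any of awl, tin, anvil, glue_pot, bottle, hammer, blank_sole from where it was at the start of the episode above 0.03 m).
It also fails if it takes over 38 s, if anything falls off the work surface, if the arm or the gripper's body presses on something with over 40 N, if the wrist force passes 120 N, or if a joint passes its speed limit or range.

## Robot

A 7-joint arm with a two-finger parallel gripper is mounted at the origin on the work surface. World frame = base frame: x ahead of the robot, y to its left, z up, the work surface at z = 0. Lengths are in m, angles in rad, forces in N, time in s.
With the tool pointing down it reaches from about 0.35 to 0.9 m from the base axis. Payload 8.1 kg.
Tool frame: the origin (TCP) lies at the very end of the fingers, on their centre line; the grasp point (between the pads) lies 19 mm behind it; z points along the fingers, y is the line along which they close (so a half turn about z gives the same grasp; the last joint's range is limited). The gripper opens to 92 mm and grips with 3 to 60 N. Pads are 19 mm wide; open, the fingers measure 130 mm over their backs; the gripper's body (75 mm by 190 mm) begins 47 mm behind the grasp point.
Start: joints at [-1.243, 0.434, 0.025, 1.573, -0.012, 1.134, -0.075], TCP at [0.261, 0.568, 0.227] pointing down, gripper open.
Joint ranges: [-2.62, 2.62], [-0.44, 2.09], [-1.27, 1.32], [0.08, 2.57], [-1.32, 4.46], [0.12, 2], [-2.74, 2.74]. Speed limits (rad/s): [2.22, 2.22, 3.01, 3.01, 3.14, 3.14, 3.14].

## Interface

Orientations are given as a rotation vector (axis times angle).
In Python, from cell import observe, get_image, sign_off, find_in, trace, place_of gives the robot as it stands. The module is installed in compiled form; this text tells all that it offers.
- The arm moves only by the shell command python3 -m handwheel 'ROWS' [OPENING] [FORCE]. ROWS is JSON, a list of rows, each a list of 6 numbers: the shift along the tool's x, y, z each as a share of 0.02 m, from -1 to 1, then the turn, a rotation vector about the tool's x, y, z each as a share of 4 degrees, from -1 to 1. A call has 1 to 8 rows; each row shifts and turns the commanded pose from where the row before left it, along the tool's axes as they then stand; what a row does not reach is not made up. A row lasts 1/12 s, in which the tool goes at most 41.7 mm and 7.16 degrees, less where a joint would pass 70% of its speed; a pose out of reach is approached as far as the arm can. A call with a number of a shift or a turn outside -1 to 1 is refused whole. A call with a gripper value outside its range is refused whole. OPENING is the opening, from 0 (shut) to 1 (fully open), set as the call begins (- or left out, the last holds). The fingers move at their own pace and stop on an object; FORCE is the grip in N (left out, the last holds). Time passes only in rows, so rows that do not move let the fingers close. It gives the time, the measured TCP pose, the force, the opening and the grip force at its end, in the units of the state.
- observe(): the state, without advancing time (a new reading comes with each control period).
- get_image(name): name is "scene" or "side" or "wrist"; returns a dict with "image" (480x640x3 uint8, red, green, blue), "fx", "fy", "cx", "cy" (pixels), "position" and "orientation" of the camera in the world. Camera axes: x right, y down, z forward; pixel columns grow to the right and rows downward; lengths in m; the calibration is good to about 2 mm. A picture is of the moment at which its call begins. There is no depth.
- sign_off(): hands the job in; it is judged then, once.
Trained networks look in the newest picture that a camera, given by its name, has taken for a name from the list of things; names that differ only in an ending like _2 or _b are one class to them, and where a whole thing is asked for, a point or a joint stands for the part that bears it (a point fixed in the world has none). Each returns a list of dicts, best first, with "score" (0 to 1); they miss things now and then, are a little off and sometimes report something else, mostly with a low value. They report only what shows in the picture. A call takes as long as a camera call.
- find_in(label, camera): "rect" ([centre column, centre row, width, height] as shares, 0 to 1, of the picture: columns of its width, rows of its height, round what is visible of it).
- trace(label, camera): "region" (480x640 bool, what is visible of it) and "rect" ([centre column, centre row, width, height] as shares, 0 to 1, of the picture: columns of its width, rows of its height, round what is visible of it).
- place_of(label, camera): "point" ([column, row] as shares, 0 to 1, of the picture: columns of its width, rows of its height: a listed point, or the origin of a listed thing).
The state is a dict: "clock": time; "joints": joint angles; "dq": joint speeds; "joint_efforts": joint torques, N m; "position": TCP position; "ee_rot": TCP orientation; "force": force on the tool from outside, world axes, zero at the start; "ft_torque": the same for the moment, N m; "width": opening from 0.0 (shut) to 1.0 (fully open); "gripper_force": force on a finger pad.
Only numpy, scipy, OpenCV 4.12 (cv2) and the standard library are available. Lean on these libraries where they do the work, as an engineer would, in place of code of your own. Each camera call takes 0.05 s, during which the arm holds its last target. There are 200 camera calls.

## Working session

There is one attempt and no reset: what is moved stays moved. The work goes in short steps, Python scripts to look and compute and a shell command to move; the robot and the scene stay as the last step left them, time stands still between calls to the robot, and variables do not carry over. Pictures are saved under pics/ and viewed, at most 10 in all, crops included, and the job is handed in when it is done.

```bash
mkdir -p pics; cat > h.py <<'E'
import numpy as np,cv2
from scipy.spatial.transform import Rotation as R
from cell import *
def cam(n,save=None):
    c=get_image(n)
    if save: cv2.imwrite('pics/'+save,c['image'][:,:,::-1])
    return c
def rot(c):
    o=np.array(c['orientation'],float)
    return o if o.shape==(3,3) else (R.from_quat(o) if o.size==4 else R.from_rotvec(o)).as_matrix()
def ray(c,uv,z):
    d=rot(c)@np.array([(uv[0]-c['cx'])/c['fx'],(uv[1]-c['cy'])/c['fy'],1]); p=np.array(c['position'])
    return p+d*(z-p[2])/d[2]
E
python3 - <<'E'
from h import *
s=observe();print(s)
for n in ['scene','side','wrist']:
    c=cam(n,n+'0.png');print(n,c['position'],c['orientation'],c['fx'])
    for l,z in [('toe_eyelet_top',.022),('inner_eyelet_top',.022),('outer_eyelet_top',.022),('sole_toe_end',.016),('sole_heel_end',.016)]:
        for r in place_of(l,n)[:2]:
            uv=np.array(r['point'])*[640,480];print(l,round(r['score'],2),uv.round(1),ray(c,uv,z).round(4))
E
```

```text
{'clock': 0.0, 'joints': array([-1.24259651,  0.43523083,  0.02498047,  1.57410911, -0.01162158,
        1.13399563, -0.07512038]), 'dq': array([-0.00241549, -0.00137223,  0.00010055,  0.00018854,  0.00021512,
        0.00166755,  0.00201942]), 'joint_efforts': array([-6.58333556e-04, -6.67824841e+01,  9.84962024e-01, -3.14456928e+01,
       -6.05185842e-02,  4.27580858e-02,  1.34254760e-04]), 'position': array([0.26083188, 0.56740018, 0.22593553]), 'ee_rot': array([-6.71595034e-01, -3.06874719e+00,  2.48665177e-03]), 'force': array([ 0.18344475, -0.53770032,  0.34380303]), 'ft_torque': array([ 0.05834848, -0.03472724, -0.00497531]), 'gripper_force': 0.0, 'width': 0.9977810476601068}
scene [1.08447914 0.88340269 0.7608032 ] [-0.74295125 -2.45979856  1.3332182 ] 580.9409585962923
toe_eyelet_top 0.52 [335.2 254.8] [0.5253 0.0395 0.022 ]
toe_eyelet_top 0.29 [279.  261.2] [ 0.6365 -0.0095  0.022 ]
inner_eyelet_top 0.59 [312.1 279.5] [0.6115 0.0834 0.022 ]
outer_eyelet_top 0.59 [295.3 271.4] [0.626  0.0407 0.022 ]
sole_heel_end 0.97 [271.3 309.4] [0.7214 0.1102 0.016 ]
sole_heel_end 0.48 [310.  257.9] [0.5717 0.0111 0.016 ]
side [ 0.10307412 -0.68340438  0.71448509] [-2.19868902  0.62990965 -0.26665528] 448.1309345478377
toe_eyelet_top 0.63 [342.4 238.9] [ 0.5577 -0.017   0.022 ]
toe_eyelet_top 0.43 [321.3 235.1] [0.5229 0.0219 0.022 ]
outer_eyelet_top 0.5 [352.2 212.8] [0.6351 0.0543 0.022 ]
sole_toe_end 0.63 [312.3 241.7] [0.4959 0.0189 0.016 ]
sole_heel_end 0.9 [363.5 193.2] [0.7151 0.1161 0.016 ]
wrist [0.18582771 0.60169025 0.38442648] [2.41852479 1.5512884  0.23782142] 348.6639907310645
inner_eyelet_top 0.7 [176.4 303. ] [0.2921 0.3639 0.022 ]
```

View pics/scene0.png

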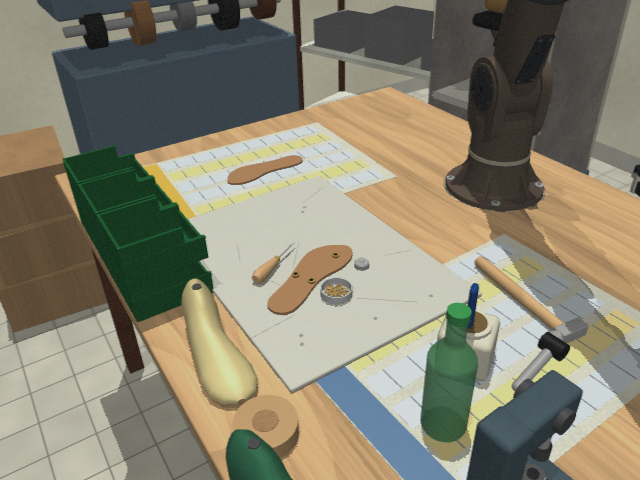

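View pics/side0.png

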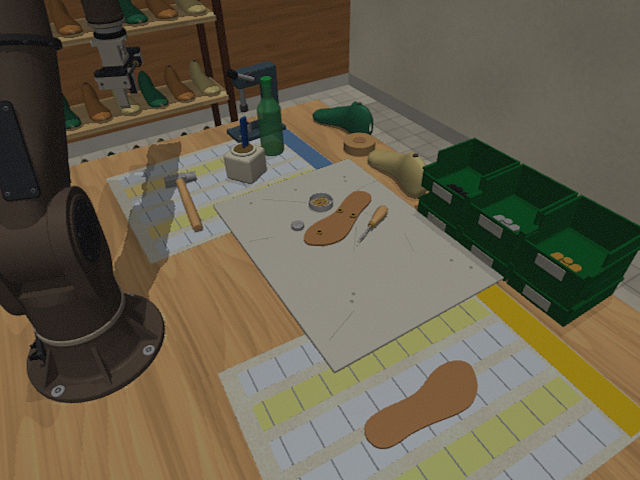

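The scene view shows the sole at about (310,278), toe up-right. Its eyelets are near (335,255), (312,280) and (296,274), with the tin at (336,291), the anvil at (361,264) and the awl at (268,267). The side view agrees. The bottle and glue pot lie towards the start pose.

```bash
python3 - <<'E'
from h import *
c=cam('scene');d=cam('side')
for l,z in [('bottle',0),('glue_pot',0),('tin',.01),('anvil',.01),('awl',.01),('hammer',0)]:
    for n,k in (('scene',c),('side',d)):
        for r in place_of(l,n)[:1]: print(l,n,round(r['score'],2),ray(k,np.array(r['point'])*[640,480],z).round(3))
for n,k,ps in (('scene',c,[(335,255),(312,280),(296,274)]),('side',d,[(319,234),(340,212),(353,214)])):
    print(n,[ray(k,p,.022).round(3) for p in ps])
M=R.from_rotvec(observe()['ee_rot']).as_matrix();print(M.round(3))
w=np.array([.58,.05,.23])-observe()['position']
print('tool shift in rows',(M.T@w/.02).round(2))
E
```

```text
bottle scene 0.87 [0.622 0.481 0.   ]
bottle side 0.73 [0.295 0.343 0.   ]
glue_pot scene 0.84 [0.486 0.387 0.   ]
glue_pot side 0.76 [0.493 0.417 0.   ]
tin scene 0.5 [ 0.49 -0.4   0.01]
tin side 0.84 [0.586 0.136 0.01 ]
anvil scene 0.54 [0.49  0.099 0.01 ]
anvil side 0.64 [0.722 0.121 0.01 ]
awl scene 0.64 [ 0.634 -0.018  0.01 ]
awl side 0.72 [ 0.649 -0.012  0.01 ]
hammer scene 0.76 [ 0.297  0.346 -0.   ]
hammer side 0.93 [0.299 0.339 0.   ]
scene [array([0.526, 0.04 , 0.022]), array([0.613, 0.085, 0.022]), array([0.629, 0.049, 0.022])]
side [array([0.52 , 0.028, 0.022]), array([0.611, 0.074, 0.022]), array([0.634, 0.049, 0.022])]
[[-0.909  0.418 -0.   ]
 [ 0.418  0.909  0.   ]
 [ 0.    -0.    -1.   ]]
tool shift in rows [-25.31 -16.87  -0.16]
```

```bash
python3 -m handwheel '[[-1,-0.67,0,0,0,0],[-1,-0.67,0,0,0,0],[-1,-0.67,0,0,0,0],[-1,-0.67,0,0,0,0],[-1,-0.67,0,0,0,0],[-1,-0.67,0,0,0,0],[-1,-0.67,0,0,0,0],[-1,-0.67,0,0,0,0]]' 0 10
```

```text
clock: 2.27
position: [0.3621, 0.4026, 0.2269]
ee_rot: [0.672, 3.069, 0.001]
force: [0.5, -0.2, 0.6]
width: 0.471
gripper_force: 0.0
```

```bash
python3 -m handwheel '[[-1,-0.67,0,0,0,0],[-1,-0.67,0,0,0,0],[-1,-0.67,0,0,0,0],[-1,-0.67,0,0,0,0],[-1,-0.67,0,0,0,0],[-1,-0.67,0,0,0,0],[-1,-0.67,0,0,0,0],[-1,-0.67,0,0,0,0]]'
```

```text
clock: 2.93
position: [0.4627, 0.2384, 0.2269]
ee_rot: [0.671, 3.069, 0.001]
force: [0.0, -0.1, -0.4]
width: 0.002
gripper_force: 0.0
```

```bash
python3 -m handwheel '[[-1,-0.67,0,0,0,0],[-1,-0.67,0,0,0,0],[-1,-0.67,0,0,0,0],[-1,-0.67,0,0,0,0],[-1,-0.67,0,0,0,0],[0,0,0,0,0,0],[0,0,0,0,0,0]]'
python3 - <<'E'
from h import *
s=observe();print(s['position'],s['ee_rot'],s['force'])
c=cam('wrist','w1.png');print(c['position'],rot(c).round(2))
for l,z in [('toe_eyelet_top',.022),('inner_eyelet_top',.022),('outer_eyelet_top',.022),('sole_toe_end',.016),('sole_heel_end',.016)]:
    for r in place_of(l,'wrist')[:2]:
        uv=np.array(r['point'])*[640,480];print(l,round(r['score'],2),uv.round(1),ray(c,uv,z).round(4))
E
```

```text
clock: 3.52
position: [0.5257, 0.1353, 0.2268]
ee_rot: [0.676, 3.068, -0.0]
force: [-0.8, 1.7, 0.4]
width: 0.006
gripper_force: 0.0
[0.52569971 0.13534486 0.22678689] [ 6.76290222e-01  3.06755168e+00 -3.72665508e-04] [-0.80359499  1.72431646  0.42981505]
[0.45055306 0.16944008 0.38442192] [[ 0.42  0.87  0.27]
 [ 0.91 -0.4  -0.13]
 [-0.    0.3  -0.95]]
toe_eyelet_top 0.64 [242.6 244.9] [0.5259 0.0355 0.022 ]
outer_eyelet_top 0.55 [243.5 244.5] [0.5259 0.0366 0.022 ]
outer_eyelet_top 0.43 [277. 196.] [0.4933 0.0947 0.022 ]
sole_toe_end 0.68 [214.8 216.6] [0.4858 0.0215 0.016 ]
sole_toe_end 0.21 [351.7 252. ] [0.586  0.1406 0.016 ]
sole_heel_end 0.47 [213.9 220.4] [0.4891 0.0185 0.016 ]
sole_heel_end 0.24 [553.   66.9] [0.4936 0.3911 0.016 ]
```

View pics/w1.png

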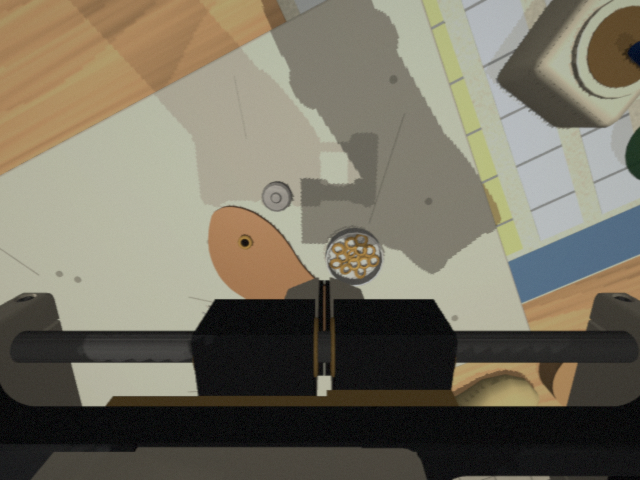

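The wrist view shows the toe eyelet at (244,243), the anvil at (277,196) and the tin at (354,256). The fingers hide the rest, so I'll move so that all three eyelets show.

```bash
python3 -m handwheel '[[-1,-0.27,0,0,0,0],[-1,-0.27,0,0,0,0],[-1,-0.27,0,0,0,0],[-1,-0.27,0,0,0,0],[-1,-0.27,0,0,0,0],[-1,-0.27,0,0,0,0],[-1,-0.27,0,0,0,0],[-1,-0.27,0,0,0,0]]'; python3 -m handwheel '[[0,0,0,0,0,0],[0,0,0,0,0,0],[0,0,0,0,0,0]]'
python3 - <<'E'
from h import *
s=observe();print(s['position'],s['ee_rot'],s['force'])
c=cam('wrist','w2.png')
for l,z in [('toe_eyelet_top',.022),('inner_eyelet_top',.022),('outer_eyelet_top',.022),('sole_toe_end',.016),('sole_heel_end',.016)]:
    for r in place_of(l,'wrist')[:2]:
        uv=np.array(r['point'])*[640,480];print(l,round(r['score'],2),uv.round(1),ray(c,uv,z).round(4))
E
```

```text
clock: 4.48
position: [0.653, 0.0309, 0.2267]
ee_rot: [-0.67, -3.069, -0.0]
force: [0.2, 0.4, -0.2]
width: 0.007
gripper_force: 0.0
clock: 4.73
position: [0.6519, 0.0319, 0.2264]
ee_rot: [-0.67, -3.068, -0.001]
force: [0.5, 0.5, -0.6]
width: 0.003
gripper_force: 0.0
[0.65187363 0.03189016 0.22644146] [-6.69817647e-01 -3.06839957e+00 -7.05434116e-04] [ 0.54544709  0.53331087 -0.64718837]
toe_eyelet_top 0.48 [276.7  88.4] [0.5259 0.0384 0.022 ]
inner_eyelet_top 0.65 [353.4 153.1] [0.6124 0.0816 0.022 ]
outer_eyelet_top 0.64 [327.9 182.6] [0.6288 0.0458 0.022 ]
sole_toe_end 0.8 [240.6  56.5] [0.4857 0.0194 0.016 ]
sole_toe_end 0.18 [311.8  30.7] [0.4943 0.0904 0.016 ]
sole_heel_end 0.59 [423.2 228.6] [0.7193 0.1198 0.016 ]
sole_heel_end 0.55 [327.1 183.6] [0.6303 0.0443 0.016 ]
```

View pics/w2.png

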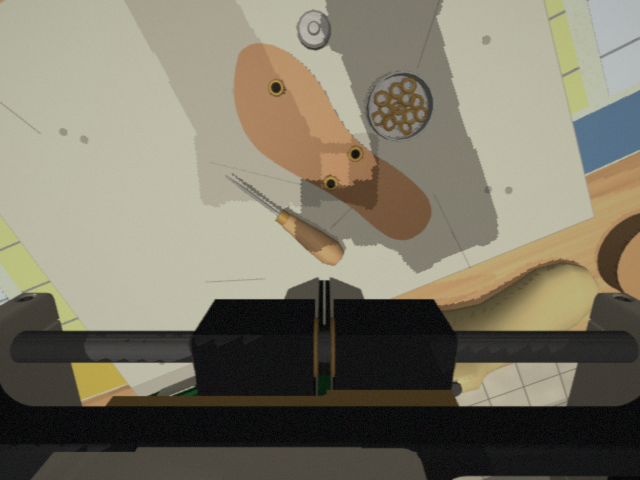

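All three eyelets show: toe (276,88), inner (355,154), outer (331,183). The tin is at (400,105) and the awl handle at (315,238). Next I fit the known pattern to them.

```bash
cat > fit.py <<'E'
from h import *
c=cam('wrist')
P=np.array([ray(c,p,.022)[:2] for p in [(276.3,88),(355,153.7),(330.6,183)]])
Q=np.array([[.05,-.012],[-.05,-.014],[-.05,.025]])
a,b=Q-Q.mean(0),P-P.mean(0)
th=np.arctan2((a[:,0]*b[:,1]-a[:,1]*b[:,0]).sum(),(a*b).sum())
Rm=np.array([[np.cos(th),-np.sin(th)],[np.sin(th),np.cos(th)]]);F=a@Rm.T+P.mean(0)
print(P.round(4),F.round(4),np.degrees(th))
np.save('F.npy',F)
E
cat > go.py <<'E'
import sys;from h import *
i=int(sys.argv[1]);s=observe();M=R.from_rotvec(s['ee_rot']).as_matrix()
w=np.r_[np.load('F.npy')[i],float(sys.argv[2])]-s['position']
print(s['clock'],s['position'].round(4),s['force'].round(1),'tilt',M[:,2].round(4),'rows',(M.T@w/.02).round(3))
E
python3 fit.py; for i in 0 1 2; do python3 go.py $i .04;done
```

```text
[[0.5259 0.0377]
 [0.6141 0.0824]
 [0.6309 0.0476]] [[0.5252 0.0375]
 [0.6144 0.0827]
 [0.6313 0.0475]] -154.29570392179983
5.0833 [0.6522 0.0313 0.2269] [ 0.1 -0.1  1.2] tilt [ 2.e-04  2.e-04 -1.e+00] rows [ 5.905 -2.369  9.345]
5.0833 [0.6522 0.0313 0.2269] [ 0.1 -0.1  1.2] tilt [ 2.e-04  2.e-04 -1.e+00] rows [2.791 1.545 9.346]
5.0833 [0.6522 0.0313 0.2269] [ 0.1 -0.1  1.2] tilt [ 2.e-04  2.e-04 -1.e+00] rows [1.29  0.301 9.345]
```

```bash
python3 -m handwheel '[[0.98,-0.4,0.5,0,0,0],[0.98,-0.4,1,0,0,0],[0.98,-0.4,1,0,0,0],[0.98,-0.4,1,0,0,0],[0.98,-0.4,1,0,0,0],[0.98,-0.4,1,0,0,0],[0,0,1,0,0,0],[0,0,1,0,0,0]]'; python3 -m handwheel '[[0,0,1,0,0,0],[0,0,0.6,0,0,0],[0,0,0,0,0,0],[0,0,0,0,0,0],[0,0,0,0,0,0]]';python3 go.py 0 .023
```

```text
clock: 5.75
position: [0.5244, 0.0366, 0.0764]
ee_rot: [0.671, 3.069, 0.001]
force: [0.6, -0.5, 0.5]
width: 0.003
gripper_force: 0.0
clock: 6.17
position: [0.5261, 0.0363, 0.0456]
ee_rot: [0.671, 3.068, 0.001]
force: [0.0, -0.1, -0.0]
width: 0.007
gripper_force: 0.0
6.1667 [0.5261 0.0363 0.0456] [ 0.  -0.1 -0. ] tilt [ 1.1e-03  2.0e-04 -1.0e+00] rows [0.07  0.033 1.128]
```

```bash
python3 -m handwheel '[[0.07,0.05,0.5,0,0,0],[0,0,0.4,0,0,0],[0,0,0,0,0,0],[0,0,0.05,0,0,0],[0,0,0,0,0,0],[0,0,0,0,0,0],[0,0,0,0,0,0]]'; python3 -m handwheel '[[0,0,0.05,0,0,0],[0,0,0.05,0,0,0],[0,0,0.05,0,0,0],[0,0,0,0,0,0],[0,0,0,0,0,0]]'
```

```text
clock: 6.75
position: [0.5249, 0.0377, 0.0259]
ee_rot: [0.672, 3.069, 0.0]
force: [0.1, 0.6, 0.5]
width: 0.001
gripper_force: 0.0
clock: 7.17
position: [0.5246, 0.0377, 0.0226]
ee_rot: [-0.672, -3.069, 0.0]
force: [-0.6, 0.1, -0.4]
width: 0.002
gripper_force: 0.0
```

```bash
python3 -m handwheel '[[0,0,0.05,0,0,0],[0,0,0.05,0,0,0],[0,0,0,0,0,0],[0,0,0,0,0,0]]'; python3 -m handwheel '[[0,0,0.05,0,0,0],[0,0,0,0,0,0],[0,0,0,0,0,0]]'
```

```text
clock: 7.5
position: [0.5248, 0.0377, 0.0208]
ee_rot: [0.672, 3.069, 0.0]
force: [-0.4, 0.4, 2.3]
width: 0.011
gripper_force: 1.1
clock: 7.75
position: [0.5248, 0.0377, 0.0198]
ee_rot: [0.672, 3.069, 0.0]
force: [-0.5, -1.2, 3.1]
width: 0.004
gripper_force: 1.3
```

```bash
python3 -m handwheel '[[0,0,0.05,0,0,0],[0,0,0,0,0,0],[0,0,0,0,0,0]]'; python3 -m handwheel '[[0,0,0.03,0,0,0],[0,0,0,0,0,0],[0,0,0,0,0,0]]'
```

```text
clock: 8.0
position: [0.5248, 0.0377, 0.0187]
ee_rot: [0.672, 3.069, 0.0]
force: [-0.1, 0.1, 2.8]
width: 0.007
gripper_force: 1.3
clock: 8.25
position: [0.5248, 0.0377, 0.0182]
ee_rot: [0.672, 3.069, 0.0]
force: [0.3, -1.2, 4.3]
width: 0.006
gripper_force: 2.3
```

```bash
python3 -m handwheel '[[0,0,0.03,0,0,0],[0,0,0,0,0,0],[0,0,0,0,0,0]]'; python3 -m handwheel '[[0,0,0.02,0,0,0],[0,0,0,0,0,0],[0,0,0,0,0,0]]'
```

```text
clock: 8.5
position: [0.5248, 0.0377, 0.0178]
ee_rot: [0.672, 3.069, 0.0]
force: [-1.6, -0.6, 8.2]
width: 0.006
gripper_force: 3.8
clock: 8.75
position: [0.5248, 0.0377, 0.0175]
ee_rot: [0.672, 3.069, 0.0]
force: [-1.6, -1.5, 9.4]
width: 0.007
gripper_force: 4.8
```

```bash
python3 -m handwheel '[[0,0,-0.5,0,0,0],[0,0,-1,0,0,0],[-0.78,0.98,0,0,0,0],[-0.78,0.98,0,0,0,0],[-0.78,0.98,0,0,0,0],[-0.78,0.98,0,0,0,0],[0,0,0,0,0,0],[0,0,0,0,0,0]]'; python3 -m handwheel '[[0,0,0,0,0,0],[0,0,0,0,0,0]]';python3 go.py 1 .025
```

```text
clock: 9.42
position: [0.6146, 0.0837, 0.047]
ee_rot: [-0.67, -3.069, -0.0]
force: [-0.8, 0.2, -0.1]
width: 0.006
gripper_force: 0.0
clock: 9.58
position: [0.613, 0.0821, 0.047]
ee_rot: [-0.672, -3.068, 0.001]
force: [-0.2, -0.6, -0.3]
width: 0.006
gripper_force: 0.0
9.5833 [0.613  0.0821 0.047 ] [-0.2 -0.6 -0.3] tilt [-1.3e-03 -5.0e-04 -1.0e+00] rows [-0.053  0.058  1.101]
```

```bash
python3 -m handwheel '[[-0.05,0.05,0.5,0,0,0],[0,0,0.5,0,0,0],[0,0,0.1,0,0,0],[0,0,0,0,0,0],[0,0,0,0,0,0],[0,0,0.05,0,0,0],[0,0,0.05,0,0,0],[0,0,0,0,0,0]]'; python3 -m handwheel '[[0,0,0.05,0,0,0],[0,0,0.05,0,0,0],[0,0,0,0,0,0],[0,0,0,0,0,0]]';python3 -m handwheel '[[0,0,0.05,0,0,0],[0,0,0.05,0,0,0],[0,0,0,0,0,0],[0,0,0,0,0,0]]'
```

```text
clock: 10.25
position: [0.6155, 0.0834, 0.0232]
ee_rot: [0.672, 3.069, 0.0]
force: [0.9, 0.7, 0.2]
width: 0.009
gripper_force: 0.0
clock: 10.58
position: [0.6157, 0.0834, 0.0213]
ee_rot: [0.672, 3.069, 0.0]
force: [0.0, 0.6, 3.0]
width: 0.004
gripper_force: 1.0
clock: 10.92
position: [0.6157, 0.0834, 0.0192]
ee_rot: [0.671, 3.069, 0.0]
force: [0.7, 0.4, 2.6]
width: 0.007
gripper_force: 1.3
```

```bash
python3 -m handwheel '[[0,0,0.05,0,0,0],[0,0,0,0,0,0],[0,0,0,0,0,0]]'; python3 -m handwheel '[[0,0,0.03,0,0,0],[0,0,0,0,0,0],[0,0,0,0,0,0]]'
```

```text
clock: 11.17
position: [0.6157, 0.0834, 0.0183]
ee_rot: [0.671, 3.069, 0.0]
force: [0.0, 0.6, 4.5]
width: 0.004
gripper_force: 2.3
clock: 11.42
position: [0.6157, 0.0834, 0.0179]
ee_rot: [0.672, 3.069, 0.0]
force: [-1.1, 0.7, 7.6]
width: 0.003
gripper_force: 3.6
```

```bash
python3 -m handwheel '[[0,0,-0.5,0,0,0],[0,0,-1,0,0,0],[-0.73,-0.65,0,0,0,0],[-0.73,-0.65,0,0,0,0],[0,0,0,0,0,0],[0,0,0,0,0,0],[0,0,0,0,0,0],[0,0,0,0,0,0]]';python3 go.py 2 .025
```

```text
clock: 12.08
position: [0.6306, 0.0486, 0.0474]
ee_rot: [-0.67, -3.068, -0.001]
force: [0.1, -0.1, 0.4]
width: 0.004
gripper_force: 0.0
12.0833 [0.6306 0.0486 0.0474] [ 0.1 -0.1  0.4] tilt [-9.e-04  6.e-04 -1.e+00] rows [-0.059 -0.035  1.117]
```

```bash
python3 -m handwheel '[[-0.03,-0.03,0.5,0,0,0],[0,0,0.5,0,0,0],[0,0,0.1,0,0,0],[0,0,0,0,0,0],[0,0,0,0,0,0],[0,0,0.05,0,0,0],[0,0,0.05,0,0,0],[0,0,0,0,0,0]]'; python3 -m handwheel '[[0,0,0.05,0,0,0],[0,0,0.05,0,0,0],[0,0,0,0,0,0],[0,0,0,0,0,0]]';python3 -m handwheel '[[0,0,0.05,0,0,0],[0,0,0.05,0,0,0],[0,0,0,0,0,0],[0,0,0,0,0,0]]'
```

```text
clock: 12.75
position: [0.6315, 0.0468, 0.0236]
ee_rot: [0.671, 3.069, 0.0]
force: [0.2, -0.7, 0.5]
width: 0.002
gripper_force: 0.0
clock: 13.08
position: [0.6316, 0.0468, 0.0218]
ee_rot: [0.671, 3.069, 0.0]
force: [-0.3, -0.7, 1.8]
width: 0.003
gripper_force: 1.2
clock: 13.42
position: [0.6316, 0.0468, 0.0196]
ee_rot: [0.672, 3.069, 0.0]
force: [1.0, -0.0, 2.4]
width: 0.005
gripper_force: 1.2
```

```bash
python3 -m handwheel '[[0,0,0.05,0,0,0],[0,0,0,0,0,0],[0,0,0,0,0,0]]'; python3 -m handwheel '[[0,0,0.04,0,0,0],[0,0,0,0,0,0],[0,0,0,0,0,0]]'; python3 -m handwheel '[[0,0,0.02,0,0,0],[0,0,0,0,0,0],[0,0,0,0,0,0]]'
```

```text
clock: 13.67
position: [0.6316, 0.0468, 0.0186]
ee_rot: [0.672, 3.069, 0.0]
force: [1.2, -0.1, 2.9]
width: 0.006
gripper_force: 1.4
clock: 13.92
position: [0.6317, 0.0468, 0.018]
ee_rot: [0.671, 3.069, 0.0]
force: [-0.2, 0.5, 6.2]
width: 0.006
gripper_force: 3.1
clock: 14.17
position: [0.6317, 0.0468, 0.0178]
ee_rot: [0.671, 3.068, 0.0]
force: [-1.1, -0.3, 7.9]
width: 0.003
gripper_force: 3.9
```

```bash
python3 -m handwheel '[[0,0,-0.5,0,0,0],[0,0,-1,0,0,0],[0,0,-1,0,0,0],[-0.6,-0.15,-1,0,0,0],[-0.65,-0.14,-1,0,0,0],[0,0,-1,0,0,0],[0,0,-1,0,0,0],[0,0,-1,0,0,0]]';python3 -m handwheel '[[0,0,-1,0,0,0],[0,0,-1,0,0,0],[0,0,-0.95,0,0,0],[0,0,0,0,0,0],[0,0,0,0,0,0],[0,0,0,0,0,0]]'
python3 - <<'E'
from h import *
c=cam('wrist','w3.png')
for l,z in [('toe_eyelet_top',.0185),('inner_eyelet_top',.0185),('outer_eyelet_top',.0185),('sole_toe_end',.016),('sole_heel_end',.016)]:
    for r in place_of(l,'wrist')[:1]:
        uv=np.array(r['point'])*[640,480];print(l,round(r['score'],2),uv.round(1),ray(c,uv,z).round(4))
E
```

```text
clock: 14.83
position: [0.6511, 0.0307, 0.1683]
ee_rot: [-0.672, -3.068, 0.001]
force: [-0.6, 0.6, 0.8]
width: 0.005
gripper_force: 0.0
clock: 15.33
position: [0.651, 0.0311, 0.2257]
ee_rot: [-0.671, -3.068, 0.001]
force: [0.3, 0.5, -0.3]
width: 0.006
gripper_force: 0.0
toe_eyelet_top 0.65 [276.1  89.1] [0.5249 0.0366 0.0185]
inner_eyelet_top 0.49 [354.3 152.9] [0.6119 0.0817 0.0185]
outer_eyelet_top 0.68 [328.5 183.1] [0.629  0.0451 0.0185]
sole_toe_end 0.72 [245.4  55.6] [0.4861 0.0233 0.016 ]
```

View pics/w3.png

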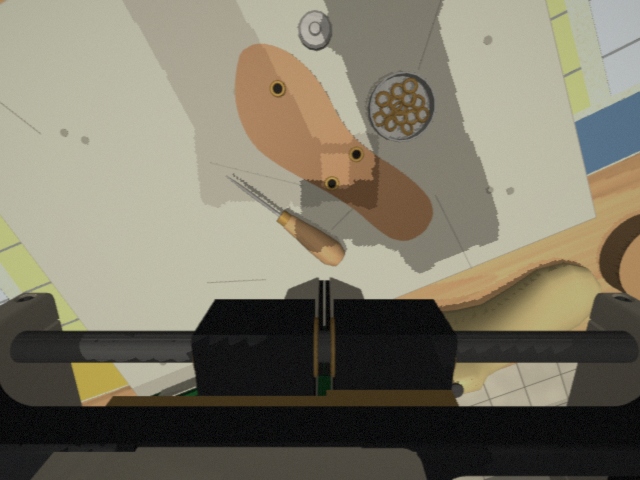

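The sole and its neighbours are unmoved: the eyelets are still at (277,88), (356,154) and (332,183). All three presses ended against a firm stop at z ≈ 0.0178.

```bash
python3 -c "from cell import *;print(sign_off())"
```

```text
the job is handed in; nothing more can be done
None
```

I pressed the three eyelets down to a firm stop in the order toe, inner, outer, at no more than about 9.5 N, with the sole and its neighbours on the board unmoved in the last wrist picture; the job is handed in at about 15 s of the 38 s allowed, and no verdict came back.

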